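# Bolt the low steel box in the oil store

### The arm

A 6-joint arm with a two-finger parallel gripper is mounted at the origin on the work surface. World frame = base frame: x ahead of the robot, y to its left, z up, the work surface at z = 0. Lengths are in m, angles in rad, forces in N, time in s.
With the tool pointing down it reaches from about 0.275 to 0.75 m from the base axis. Payload 10.2 kg.
Tool frame: the origin (TCP) lies between the finger pads; the fingertips stand 25 mm ahead of it and the grasp point (between the pads) lies 6 mm ahead of it; z points along the fingers, y is the direction in which the jaws open and shut (so a half turn about z gives the same grasp; the last joint's range is limited). The gripper opens to 88 mm and grips with 3 to 60 N. Pads are 18 mm wide; open, the fingers measure 123 mm over their backs; the gripper's body (75 mm by 187 mm) begins 45 mm behind the grasp point.
Start: joints at [0.964, 0.313, 1.498, -0, 1.331, -0.223], TCP at [0.197, 0.487, 0.264] pointing down, gripper open.
Joint ranges: [-2.94, 2.94], [-0.97, 2.17], [0.19, 2.56], [-1.23, 4.37], [0.02, 3.11], [-2.88, 2.88]. Speed limits (rad/s): [2.39, 2.39, 3.01, 3.14, 3.14, 3.14].

### API

Orientations are given as a unit quaternion [w, x, y, z].
In Python, from plant import ctrl gives the robot as it stands. The module is installed in compiled form; this text tells all that it offers.
- The arm moves only by the shell command python3 -m jog 'ROWS' [FORCE]. ROWS is JSON, one flat list of numbers, 5 for each row, row after row: the shift along the tool's x, y, z in mm, then the turn about the tool's z in degrees, then the opening, from 0 (shut) to 1 (fully open). A call has 1 to 8 rows; each row is the pose to reach, as a shift and turn from the pose commanded when the call began, along the tool's axes at that moment; what a row does not reach only later rows make up. A row lasts 1/10 s, in which the tool goes at most 50 mm and 8.59 degrees, less where a joint would pass 70% of its speed; a pose out of reach is approached as far as the arm can. A call with a gripper value outside its range is refused whole. The fingers move at their own pace and stop on an object; FORCE is the grip in N (left out, the last holds). Time passes only in rows, so rows that repeat a pose let the fingers close. It gives the time, the measured TCP pose, the force and the opening at its end, in the units of the state.
- ctrl.state(): the state, without advancing time (a new reading comes with each control period).
- ctrl.get_image(name): name is "scene" or "top"; returns the picture (400x640x3 uint8, red, green, blue); there is no depth.
- ctrl.camera_params(name): a dict with "mtx" (3x3 intrinsics, pixels), "k1" (the pictures are not rectified: a ray, as slopes to the right and down, at radius r is drawn at 1 + k1 r^2 times it, then the intrinsics apply), "position" and "orientation" of the camera in the world. Camera axes: x right, y down, z forward; pixel columns grow to the right and rows downward; lengths in m; the calibration is good to about 2 mm. A picture is of the moment at which its call begins. camera_params takes no time and is no camera call.
- ctrl.sign_off(): hands the job in, once; it reports no verdict.
The state is a dict: "t": time; "q": joint angles; "joint_vel": joint speeds; "joint_torque": joint torques, N m; "ee_pos": TCP position; "orientation": TCP orientation; "force": force on the tool from outside, world axes, zero at the start; "moment": the same for the moment, N m; "width": finger opening in m.
Only numpy, scipy, OpenCV 4.12 (cv2) and the standard library are available. Lean on these libraries where they do the work, as an engineer would, in place of code of your own. Each camera call takes 0.05 s, during which the arm holds its last target.

### The job

Two grey steel boxes with barrel bolts on their lids stand on the bench. Lock the low, wide one: slide its bolt all the way across until the tip has gone right through the keeper on the fixed strip, then let go. Leave the bolt of the tall, narrow box as it is.

Things in the scene. Friction and masses are not known exactly. Their poses are not given: they have to be found in the camera images.
- low_knob (a point): Top centre of the upright steel knob pin (16 mm thick, top 60 mm above the lid) of the bolt on the LOW, WIDE grey box (270 x 220 x 70 mm high, fixed, lid shut). It moves with the bolt. z up; the bolt slides shut along this point's -y, towards low_keeper. Two guide staples ahead of the pin are 27 mm high; the lid behind the pin is clear. A wrench lies on the lid, 60 mm or more to the +x side.
- low_keeper (a point): Centre of the upper face of the low box's keeper: a steel staple 29 mm wide, 20 mm long along the bolt, 27 mm high above the lid, on the fixed strip beyond the seam. Same axes as low_knob; 138 mm from the pin's axis along -y when the joint is at 0. The 13 mm bolt rod lies 13 mm above the lid, its tip 110 mm ahead of the pin.
- low_bolt (a joint): Slide of the low box's bolt, in m: 0 = drawn fully back, 0.055 = end stop, where the pin meets the rear guide staple. Starts between 0 and 0.014. The tip meets the keeper's near face at 0.018 and is flush with its far face at 0.038. It moves against about 2.5 N of dry friction and stays where it is left.
- tall_knob (a point): Top centre of the like knob pin (16 mm thick) of the bolt on the TALL, NARROW grey box (150 x 200 mm, 130 mm high), 60 mm above its lid and 190 mm above the bench. This bolt is to be left alone. It would slide shut along this point's +y axis.

How it is judged:
By the outcome, as a careful person would: the job done as asked, in the order asked, and still so for the second after the job is handed in, with the robot touching nothing.
It also fails if it takes over 32 s, if anything falls off the work surface, if the arm or the gripper's body presses on something with over 40 N, if the wrist force passes 120 N, or if a joint passes its speed limit or range.

## Working session

There is one attempt and no reset: what is moved stays moved. The work goes in short steps, Python scripts to look and compute and a shell command to move; the robot and the scene stay as the last step left them, time stands still between calls to the robot, and variables do not carry over. Pictures are saved under pics/ and viewed, and the job is handed in when it is done.

```bash
mkdir -p pics; cat > h.py <<'E'
import numpy as np,cv2
from scipy.spatial.transform import Rotation as R
from plant import ctrl
def cam(n):
    p=ctrl.camera_params(n);q=p["orientation"]
    return np.array(p["mtx"]),p["k1"],np.array(p["position"]),R.from_quat([q[1],q[2],q[3],q[0]]).as_matrix()
def ray(n,u,v):
    M,k,p,Rm=cam(n)
    d=np.linalg.solve(M,[u,v,1.]);r=np.hypot(d[0],d[1]);s=r
    for _ in range(30): s=r/(1+k*s*s)
    d[:2]*=s/r if r>0 else 1
    d=Rm@d;return p,d/np.linalg.norm(d)
def onz(n,u,v,z):
    p,d=ray(n,u,v);return p+d*(z-p[2])/d[2]
def proj(n,X):
    M,k,p,Rm=cam(n);c=Rm.T@(np.array(X)-p);a=c[:2]/c[2];a=a*(1+k*(a@a));return (M@[a[0],a[1],1])[:2]
def two(u1,u2):
    p,d=ray("top",*u1);q,e=ray("scene",*u2)
    s=np.linalg.lstsq(np.c_[d,-e],q-p,rcond=None)[0]
    a=p+s[0]*d;b=q+s[1]*e;return (a+b)/2,np.linalg.norm(a-b)
E
python3 - <<'E'
from h import *
for n in("top","scene"):
    im=ctrl.get_image(n);cv2.imwrite(f"pics/{n}0.png",im[:,:,::-1]);print(ctrl.camera_params(n))
s=ctrl.state();print(s)
E
```

```text
{'mtx': array([[371.81575628,   0.        , 314.92083497],
       [  0.        , 371.81575628, 198.44754832],
       [  0.        ,   0.        ,   1.        ]]), 'k1': -0.011636366326072699, 'position': array([0.4134541 , 0.01044662, 1.06134495]), 'orientation': array([ 0.04231148, -0.70239425,  0.70942157, -0.0396623 ])}
{'mtx': array([[370.89201193,   0.        , 324.54512142],
       [  0.        , 370.89201193, 196.53591797],
       [  0.        ,   0.        ,   1.        ]]), 'k1': -0.032872714491451564, 'position': array([0.97282161, 0.15360572, 0.95049763]), 'orientation': array([-0.16124718,  0.57481741,  0.77092163, -0.22195524])}
{'t': 0.1, 'q': array([ 9.63574381e-01,  3.13392443e-01,  1.49834975e+00, -4.02110675e-05,
        1.33100288e+00, -2.23401243e-01]), 'joint_vel': array([ 0.00055486, -0.00032152, -0.0014199 ,  0.00033857, -0.0006577 ,
        0.00086029]), 'joint_torque': array([ 3.70442620e-03, -4.02807319e+01, -2.52643150e+01,  6.96451496e-02,
        3.42263666e-02, -5.01270961e-05]), 'ee_pos': array([0.19650254, 0.4866317 , 0.26322338]), 'orientation': array([-2.14620152e-04,  1.90729792e-01,  9.81642406e-01, -5.35108499e-04]), 'force': array([ 0.48392622, -0.50869521, -0.49910185]), 'moment': array([-0.03591207, -0.03296358, -0.01712596]), 'width': 0.08809109547639478}
```

View pics/top0.png

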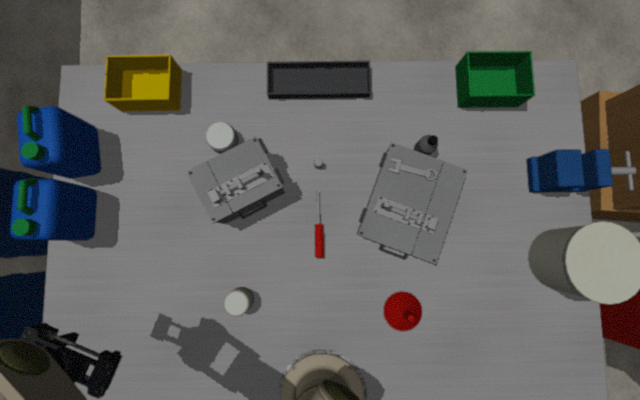

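View pics/scene0.png

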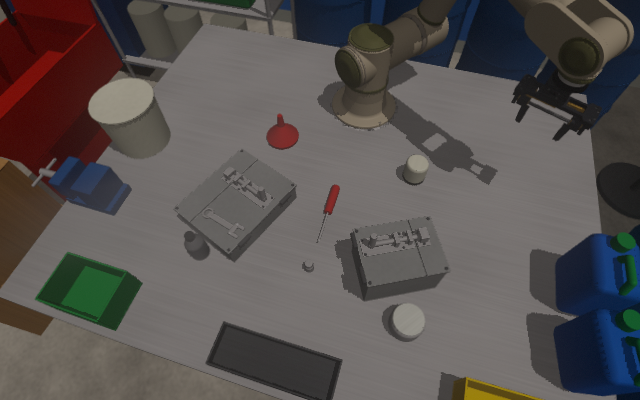

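The low, wide box is at about (412,203) in top and (237,203) in scene. The tall one is at (237,180) and (400,255). Next I'll zoom in on the low box's bolt.

```bash
python3 - <<'E'
import cv2
a=cv2.imread("pics/top0.png")[135:270,350:475];b=cv2.imread("pics/scene0.png")[145:260,170:305]
cv2.imwrite("pics/tz.png",cv2.convertScaleAbs(cv2.resize(a,None,fx=5,fy=4.4*5/4.4*0.88,interpolation=2),alpha=1.4))
cv2.imwrite("pics/sz.png",cv2.convertScaleAbs(cv2.resize(b,None,fx=5,fy=5,interpolation=2),alpha=1.4))
E
```

```text
(no output)
```

View pics/tz.png

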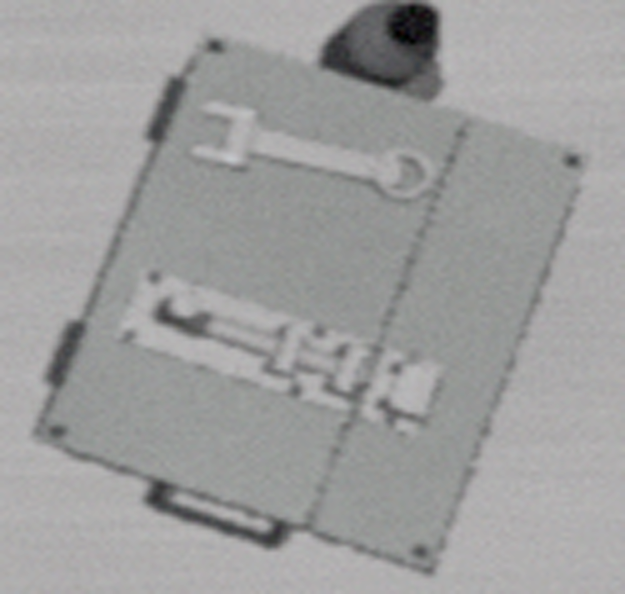

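View pics/sz.png

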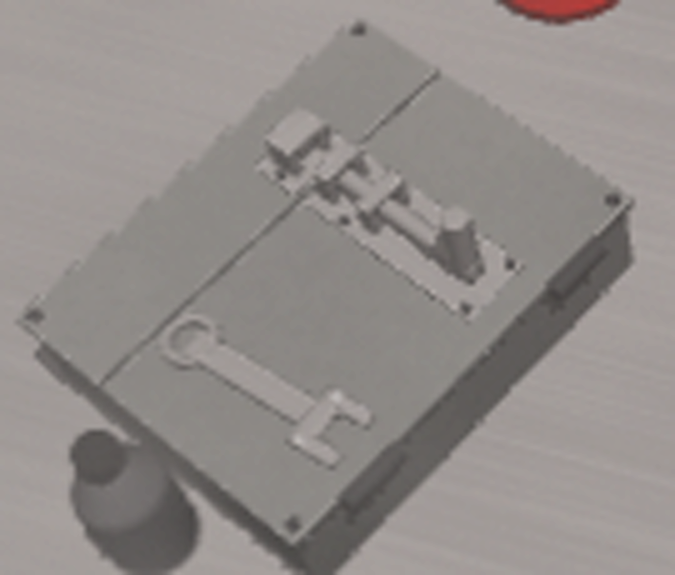

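```bash
python3 - <<'E'
from h import *
f=lambda x,y,ox,oy,fy=5:(ox+(x+.5)/5-.5,oy+(y+.5)/fy-.5)
T=lambda x,y:f(x,y,350,135,4.4); S=lambda x,y:f(x,y,170,145)
print("pin",onz("scene",*S(457,215),.13),onz("top",*T(185,300),.13),two(T(185,300),S(457,215)))
print("keep",onz("scene",*S(300,133),.097),onz("top",*T(413,383),.097))
# corner screws z=.07: 
ts=[T(215,46),T(572,160),T(420,551),T(58,431)]
ss=[S(291,524),S(34,316),S(358,30),S(612,200)]
for t,s in zip(ts,ss): print(onz("top",*t,.07),onz("scene",*s,.07))
c=[onz("top",*t,.07) for t in ts]; e=[onz("scene",*t,.07) for t in ss]
for c in(c,e):
  d=(c[1]-c[0]+c[2]-c[3]);print("dir",np.degrees(np.arctan2(d[1],d[0])))
print(proj("top",[.45,-.18,.13]))
q=ctrl.state()["orientation"];print(R.from_quat([q[1],q[2],q[3],q[0]]).as_matrix().round(4))
E
```

```text
pin [ 0.50722081 -0.16739724  0.13      ] [ 0.5091272  -0.16691527  0.13      ] (array([ 0.50882535, -0.16633827,  0.13281556]), np.float64(8.359224839833823e-05))
keep [ 0.46189602 -0.28708816  0.097     ] [ 0.46216478 -0.2898563   0.097     ]
[ 0.67349308 -0.19983505  0.07      ] [ 0.67505637 -0.20217795  0.07      ]
[ 0.59975171 -0.39083101  0.07      ] [ 0.60183616 -0.39140069  0.07      ]
[ 0.36299721 -0.29739535  0.07      ] [ 0.36493537 -0.29921578  0.07      ]
[ 0.43652012 -0.10838552  0.07      ] [ 0.43853416 -0.10958279  0.07      ]
dir -111.18292620277256
dir -111.18298001301109
[392.5862399  226.27233819]
[[-9.272e-01  3.745e-01 -6.000e-04]
 [ 3.745e-01  9.272e-01 -1.000e-03]
 [ 2.000e-04 -1.100e-03 -1.000e+00]]
```

```bash
cat > go.py <<'E'
from h import *
import sys
X=np.array(eval(sys.argv[1]));s=ctrl.state();q=s["orientation"]
M=R.from_quat([q[1],q[2],q[3],q[0]]).as_matrix()
print("t",s["t"],"pos",s["ee_pos"].round(4),"w",s["width"],"F",s["force"].round(1))
print("shift mm",(M.T@(X-s["ee_pos"])*1000).round(1),"ydeg",np.degrees(np.arctan2(M[1,1],M[0,1])))
E
python3 go.py "[.508,-.1672,.30]"; python3 go.py "[.197,.487,.30]"
```

```text
t 0.1 pos [0.1965 0.4866 0.2632] w 0.08809109547639478 F [ 0.5 -0.5 -0.5]
shift mm [-533.7 -489.7  -36.3] ydeg 68.00924916707783
t 0.1 pos [0.1965 0.4866 0.2632] w 0.08809109547639478 F [ 0.5 -0.5 -0.5]
shift mm [ -0.3   0.5 -36.8] ydeg 68.00924916707783
```

```bash
python3 -m jog '[0,0,-37,0,1, -534,-490,-37,-0.8,1, -534,-490,-37,-0.8,1, -534,-490,-37,-0.8,1, -534,-490,-37,-0.8,1, -534,-490,-37,-0.8,1, -534,-490,-37,-0.8,1, -534,-490,-37,-0.8,1]' 10; python3 go.py "[.508,-.1672,.30]"
```

```text
t: 0.9
ee_pos: [0.3473, 0.169, 0.3007]
orientation: [0.0, 0.184, 0.983, 0.0]
force: [1.0, -0.1, -0.4]
width: 0.088
t 0.9 pos [0.3473 0.169  0.3007] w 0.08796308209987981 F [ 1.  -0.1 -0.4]
shift mm [-271.2 -255.4    0.7] ydeg 68.82502521804906
```

```bash
python3 -m jog '[-265,-250,0,0,1, -265,-250,0,0,1, -265,-250,0,0,1, -265,-250,0,0,1, -265,-250,0,0,1, -265,-250,0,0,1, -265,-250,0,0,1, -265,-250,0,0,1]'; python3 -m jog '[0,0,0,0,1, 0,0,0,0,1]'; python3 go.py "[.508,-.1672,.128]"; python3 - <<'E'
from h import *
a=ctrl.get_image("scene");cv2.imwrite("pics/s1.png",cv2.resize(a[80:280,150:400],None,fx=3,fy=3)[:,:,::-1])
E
```

```text
t: 1.7
ee_pos: [0.5046, -0.1618, 0.2995]
orientation: [-0.001, 0.186, 0.983, -0.0]
force: [-0.6, -0.3, 1.2]
width: 0.0879
t: 1.9
ee_pos: [0.5034, -0.157, 0.3006]
orientation: [-0.0, 0.184, 0.983, 0.0]
force: [-0.1, -0.4, 0.6]
width: 0.0884
t 1.9 pos [ 0.5034 -0.157   0.3006] w 0.08835504744933248 F [-0.1 -0.4  0.6]
shift mm [ -8.1  -8.  172.6] ydeg 68.84087396593118
```

View pics/s1.png

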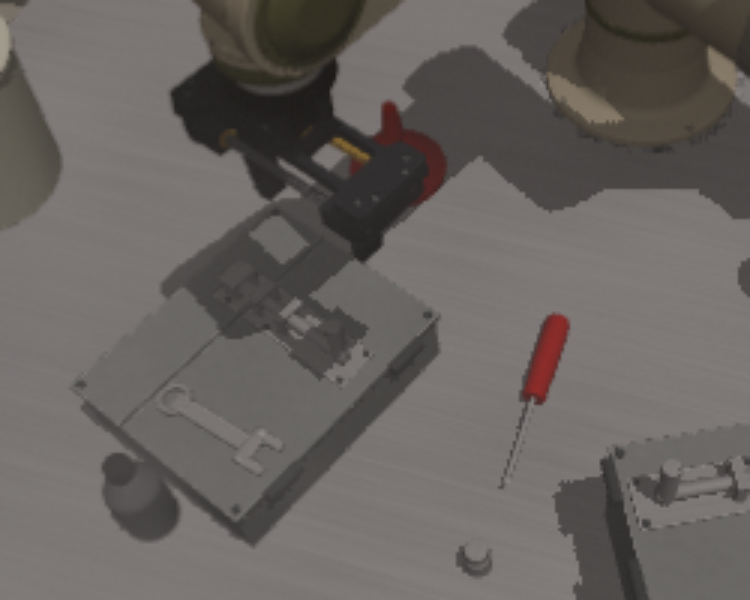

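The open jaws hang above the low box at about (290,180) in this crop, lined up along the bolt, with nothing in the way. The pin is at (335,330). I'll move over it, then go down.

```bash
python3 -m jog '[-8,-8,0,0,1, -8,-8,40,0,1, -8,-8,80,0,1, -8,-8,110,0,1, -8,-8,125,0,1, -8,-8,130,0,1, -8,-8,130,0,1]'; python3 go.py "[.508,-.1672,.128]"; python3 - <<'E'
from h import *
a=ctrl.get_image("scene");cv2.imwrite("pics/s2.png",cv2.resize(a[130:260,170:310],None,fx=5,fy=4.5)[:,:,::-1])
E
```

```text
t: 2.65
ee_pos: [0.5085, -0.1682, 0.1709]
orientation: [0.0, 0.184, 0.983, -0.0]
force: [0.2, 0.7, 0.3]
width: 0.0884
t 2.65 pos [ 0.5085 -0.1682  0.1709] w 0.08839229296471152 F [0.2 0.7 0.3]
shift mm [ 0.9  0.8 42.9] ydeg 68.84467864248236
```

View pics/s2.png

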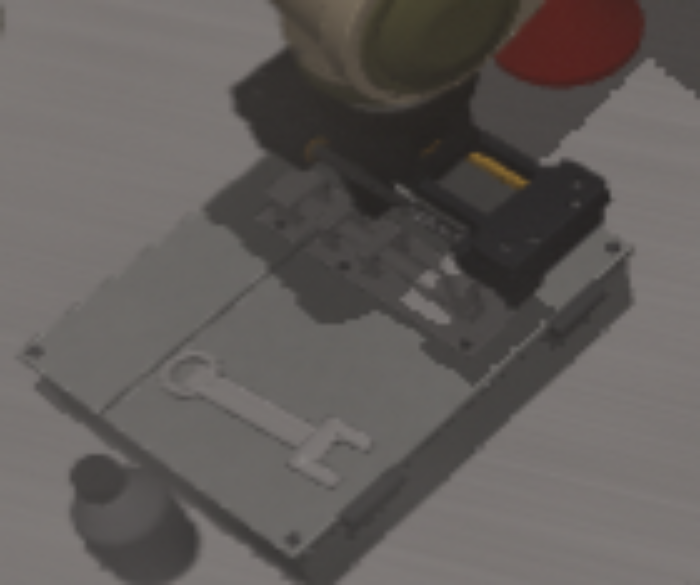

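The jaws straddle the pin at (460,285), with the rear finger behind it. I'll go down and close.

```bash
python3 -m jog '[1,1,20,0,1, 1,1,35,0,1, 1,1,42,0,1, 1,1,42,0,1, 1,1,42,0,0, 1,1,42,0,0, 1,1,42,0,0, 1,1,42,0,0]' 10;python3 -m jog '[0,0,0,0,0, 0,0,0,0,0, 0,0,0,0,0, 0,0,0,0,0]'; python3 go.py "[.508,-.1672,.128]"; python3 - <<'E'
from h import *
a=ctrl.get_image("scene");cv2.imwrite("pics/s3.png",cv2.resize(a[130:260,170:310],None,fx=5,fy=4.5)[:,:,::-1])
E
```

```text
t: 3.5
ee_pos: [0.508, -0.1672, 0.1291]
orientation: [0.0, 0.184, 0.983, -0.0]
force: [-0.5, -0.8, 0.1]
width: 0.0583
t: 3.9
ee_pos: [0.5078, -0.1671, 0.1287]
orientation: [0.0, 0.184, 0.983, 0.0]
force: [-0.3, 0.3, -0.3]
width: 0.026
t 3.9 pos [ 0.5078 -0.1671  0.1287] w 0.02599031188707666 F [-0.3  0.3 -0.3]
shift mm [-0.2 -0.   0.7] ydeg 68.80800578668007
```

View pics/s3.png

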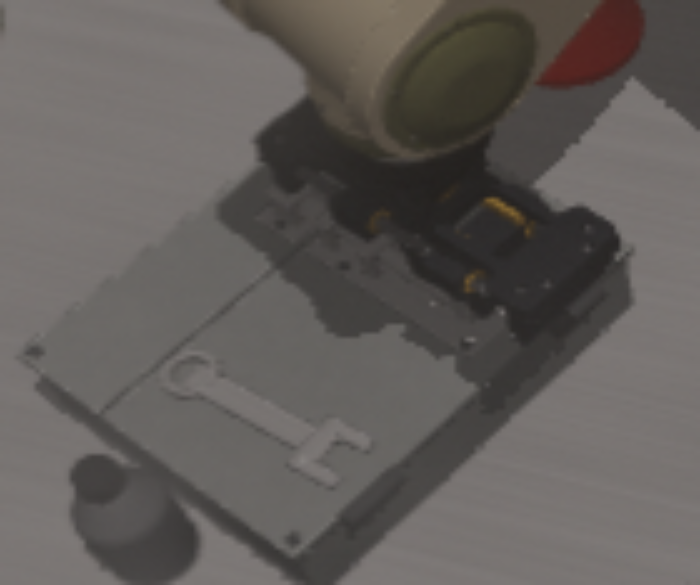

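The fingers are still closing around the pin, at 26 mm opening. I'll finish the grip, then check.

```bash
python3 -m jog '[0,0,0,0,0, 0,0,0,0,0, 0,0,0,0,0, 0,0,0,0,0]'; python3 go.py "[.508,-.1672,.128]"
```

```text
t: 4.35
ee_pos: [0.5078, -0.1671, 0.1287]
orientation: [0.0, 0.184, 0.983, -0.0]
force: [-0.4, -1.3, -0.6]
width: 0.0154
t 4.35 pos [ 0.5078 -0.1671  0.1287] w 0.015423919997035764 F [-0.4 -1.3 -0.6]
shift mm [-0.2  0.   0.7] ydeg 68.81216265888307
```

The pin is held: the opening is 15.4 mm against a 16 mm pin. Now I'll slide it.

```bash
python3 -m jog '[0,-6,0,0,0, 0,-12,0,0,0, 0,-18,0,0,0, 0,-24,0,0,0, 0,-30,0,0,0, 0,-36,0,0,0, 0,-40,0,0,0, 0,-40,0,0,0]'; python3 go.py "[.508,-.1672,.128]"
```

```text
t: 5.15
ee_pos: [0.493, -0.2053, 0.1287]
orientation: [-0.0, 0.184, 0.983, -0.0]
force: [-0.5, -0.7, -0.4]
width: 0.0156
t 5.15 pos [ 0.493  -0.2053  0.1287] w 0.01564164393627543 F [-0.5 -0.7 -0.4]
shift mm [-0.2 40.9  0.7] ydeg 68.78529458467911
```

```bash
python3 -m jog '[0,-1.5,0,0,0, 0,-3,0,0,0, 0,-3,0,0,0]'; python3 -m jog '[0,-1,0,0,0, 0,-1,0,0,0]'; python3 -m jog '[0,-1,0,0,0, 0,-1,0,0,0]';python3 go.py "[.508,-.1672,.128]"
```

```text
t: 5.45
ee_pos: [0.4923, -0.2072, 0.1287]
orientation: [-0.0, 0.184, 0.983, -0.0]
force: [0.1, 1.6, -0.1]
width: 0.0151
t: 5.65
ee_pos: [0.4919, -0.2081, 0.1287]
orientation: [-0.0, 0.184, 0.983, 0.0]
force: [-0.3, 2.8, -0.5]
width: 0.0154
t: 5.85
ee_pos: [0.4915, -0.2091, 0.1287]
orientation: [-0.0, 0.184, 0.983, 0.0]
force: [-1.1, 1.6, 0.1]
width: 0.0158
t 5.85 pos [ 0.4915 -0.2091  0.1287] w 0.01579687531547712 F [-1.1  1.6  0.1]
shift mm [-0.2 45.   0.7] ydeg 68.81210256298866
```

Moved 45 mm, with only the dry friction felt. I'll continue in 1 mm steps to the end stop.

```bash
python3 -m jog '[0,-1,0,0,0, 0,-1,0,0,0]'; python3 -m jog '[0,-1,0,0,0, 0,-1,0,0,0]';python3 go.py "[.508,-.1672,.128]"
```

```text
t: 6.05
ee_pos: [0.4911, -0.2101, 0.1287]
orientation: [-0.0, 0.184, 0.983, -0.0]
force: [-0.6, 1.3, 0.5]
width: 0.0158
t: 6.25
ee_pos: [0.4907, -0.211, 0.1287]
orientation: [-0.0, 0.184, 0.983, -0.0]
force: [-0.2, 2.4, 0.5]
width: 0.0155
t 6.25 pos [ 0.4907 -0.211   0.1287] w 0.015516803327269388 F [-0.2  2.4  0.5]
shift mm [-0.2 47.1  0.7] ydeg 68.80495719649332
```

```bash
for i in 1; do python3 -m jog '[0,-1,0,0,0, 0,-1,0,0,0]'; python3 -m jog '[0,-1,0,0,0, 0,-1,0,0,0]'; done; python3 go.py "[.508,-.1672,.128]"
```

```text
t: 6.45
ee_pos: [0.4904, -0.212, 0.1287]
orientation: [-0.0, 0.184, 0.983, -0.0]
force: [-0.9, 3.0, -0.0]
width: 0.0156
t: 6.65
ee_pos: [0.49, -0.2129, 0.1287]
orientation: [-0.0, 0.184, 0.983, -0.0]
force: [-0.9, 0.9, -0.1]
width: 0.016
t 6.65 pos [ 0.49   -0.2129  0.1287] w 0.015957917551784637 F [-0.9  0.9 -0.1]
shift mm [-0.2 49.1  0.7] ydeg 68.8059746380754
```

```bash
python3 -m jog '[0,-1,0,0,0, 0,-1,0,0,0]'; python3 go.py "[.508,-.1672,.128]"
```

```text
t: 6.85
ee_pos: [0.4898, -0.2135, 0.1287]
orientation: [0.0, 0.184, 0.983, 0.0]
force: [0.0, 4.5, 0.4]
width: 0.0155
t 6.85 pos [ 0.4898 -0.2135  0.1287] w 0.015511760883710224 F [0.  4.5 0.4]
shift mm [-0.2 49.8  0.7] ydeg 68.80153382410634
```

```bash
python3 -m jog '[0,-1,0,0,0, 0,-1,0,0,0]'; python3 go.py "[.508,-.1672,.128]"
```

```text
t: 7.05
ee_pos: [0.4898, -0.2136, 0.1287]
orientation: [0.0, 0.184, 0.983, 0.001]
force: [3.6, 10.0, 1.8]
width: 0.0157
t 7.05 pos [ 0.4898 -0.2136  0.1287] w 0.015719485167312183 F [ 3.6 10.   1.8]
shift mm [-0.2 49.9  0.8] ydeg 68.80652495314497
```

The tool has stalled after 49.9 mm and the force has risen to 10 N, so this is the end stop. I'll ease the preload, open, check that the fingers are clear, then lift.

```bash
python3 -m jog '[0,1,0,0,0, 0,1,0,0,0.6, 0,1,0,0,0.6, 0,1,0,0,0.6, 0,1,0,0,0.6, 0,1,0,0,0.6]'; python3 -m jog '[0,0,-15,0,0.6, 0,0,-40,0,0.6, 0,0,-80,0,0.6, 0,0,-120,0,0.6, 0,0,-160,0,0.6, 0,0,-160,0,0.6]'; python3 go.py "[.25,.1,.288]"
```

```text
t: 7.65
ee_pos: [0.4898, -0.2139, 0.1288]
orientation: [0.0, 0.184, 0.983, -0.0]
force: [0.6, 0.5, 0.8]
width: 0.0521
t: 8.25
ee_pos: [0.4909, -0.2145, 0.294]
orientation: [0.004, 0.184, 0.983, -0.002]
force: [0.2, 0.5, -0.8]
width: 0.0529
t 8.25 pos [ 0.4909 -0.2145  0.294 ] w 0.052931265585451005 F [ 0.2  0.5 -0.8]
shift mm [338.3 206.3   2.3] ydeg 68.81638112187474
```

```bash
python3 -m jog '[226,196,0,0,0.6, 226,196,0,0,0.6, 226,196,0,0,0.6, 226,196,0,0,0.6, 226,196,0,0,0.6, 226,196,0,0,0.6, 226,196,0,0,0.6, 226,196,0,0,0.6]'; python3 - <<'E'
from h import *
a=ctrl.get_image("scene")[:,:,::-1];cv2.imwrite("pics/s4.png",a)
b=ctrl.get_image("top")[:,:,::-1];cv2.imwrite("pics/t4.png",b)
z=np.hstack([cv2.resize(a[145:245,195:295],(395,395)),cv2.resize(b[145:270,350:475],(395,395))])
cv2.imwrite("pics/z4.png",cv2.convertScaleAbs(z,alpha=1.4))
E
```

```text
t: 9.05
ee_pos: [0.3497, 0.0511, 0.2885]
orientation: [0.0, 0.183, 0.983, -0.0]
force: [-0.0, -1.1, -0.3]
width: 0.053
```

View pics/z4.png

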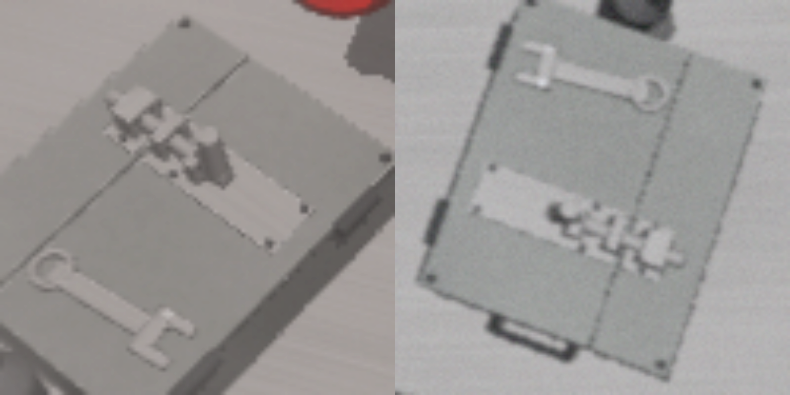

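View pics/s4.png

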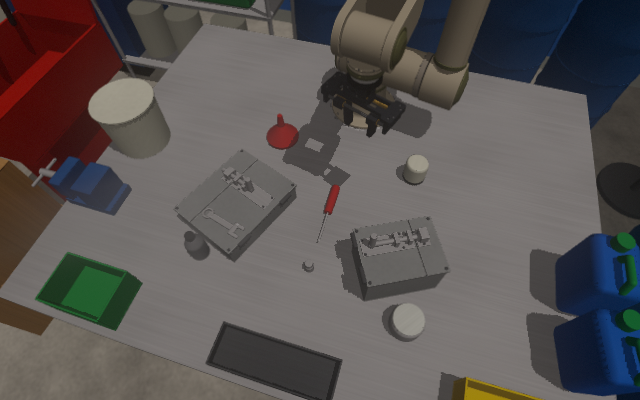

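The pin now stands against the rear staple, at (205,140) left and (560,212) right in the zoom. The tip sticks out beyond the keeper at (675,258) right. The tall box, the wrench and the other objects look unmoved, and the arm is clear.

```bash
python3 - <<'E'
from h import *
f=lambda x,y:(195+(x+.5)/3.95-.5,145+(y+.5)/3.95-.5)
X=onz("scene",*f(205,132),.13);print("pin",X,"moved",np.linalg.norm(X[:2]-[.5072,-.1674]))
a=cv2.imread("pics/s0.png") if 0 else cv2.imread("pics/scene0.png");b=cv2.imread("pics/s4.png")
print("tall box diff",cv2.absdiff(a,b)[212:300,345:450].mean())
print(ctrl.state()["joint_vel"].round(3));print(ctrl.sign_off())
E
```

```text
pin [ 0.48959117 -0.21649568  0.13      ] moved 0.052157994052825195
tall box diff 2.6465007215007215
[-0.016  0.007 -0.005 -0.     0.001  0.002]
the job is handed in; nothing more can be done
None
```

The low, wide box is locked, and I've handed the job in at about 9.2 s. I gripped the knob pin, slid the bolt until it stalled at its end stop, then opened the fingers, lifted and moved the arm clear.

- **End stop:** the tool stopped after 49.9 mm, and the force rose from about 2.5 N to about 10 N. I took that as the stop.
- **Pictures:** the final views show the pin against the rear staple and the bolt tip sticking out past the keeper.
- **Disagreement:** the scene camera puts the pin's travel at about 52 mm, about 2 mm more than the arm measured. That is within what the calibration and my pixel reading allow.
- **Other objects:** the tall box's bolt was not touched and looks the same before and after. The wrench and the other objects also look unmoved.

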